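# Set the power box's breakers for the outlets in use

## Task

Set the five breakers on the power box so that only the outlets in use are live: switch on the breaker of every outlet that has a unit plugged into it, and switch off the breaker of every empty outlet (handle away from the outlets is on, towards the outlets is off; the white lines show which breaker feeds which outlet). Leave the loose things around the box where they are.

Things in the scene. Friction and masses are not known exactly. Their poses are not given: they have to be found in the camera images.
- powerbox: Portable power box, black case, grey top panel 112 mm above the table, 230 (x) x 310 (y) mm, fixed. Origin: centre of its underside; z up, x from the outlet side to the breaker side. On the panel: five outlets in a row along y at x = -62 mm, five breakers in a row along y at x = +48 mm. White lines join each outlet to its breaker, in the same order: number 1 of both at the +y end, 5 at the -y end.
- breaker1 (a joint): Handle of breaker 1, a black bar 26 mm wide (along the box's y), 6 mm thick, its tip 21 mm from the hinge. Hinge along the box's y, 3 mm below the breaker's white face. Angle in rad: 0 = off, leaning 0.6 rad towards the outlets (-x of the box); 1.2 = on, leaning 0.6 rad away from them (+x). A spring (about 5 N at the tip) snaps it to the nearer end once past the middle (0.6).
- breaker1_face (a point): Centre of the white face of breaker 1 (44 x 35 mm, 118 mm above the table), straight above the handle's hinge; axes as the box. Breakers follow at 36 mm along y, with 10 mm between neighbouring handles.
- breaker2 (a joint): Handle of breaker 2, a black bar 26 mm wide (along the box's y), 6 mm thick, its tip 21 mm from the hinge. Hinge along the box's y, 3 mm below the breaker's white face. Angle in rad: 0 = off, leaning 0.6 rad towards the outlets (-x of the box); 1.2 = on, leaning 0.6 rad away from them (+x). A spring (about 5 N at the tip) snaps it to the nearer end once past the middle (0.6).
- breaker2_face (a point): Centre of the white face of breaker 2 (44 x 35 mm, 118 mm above the table), straight above the handle's hinge; axes as the box. Breakers follow at 36 mm along y, with 10 mm between neighbouring handles.
- breaker3 (a joint): Handle of breaker 3, a black bar 26 mm wide (along the box's y), 6 mm thick, its tip 21 mm from the hinge. Hinge along the box's y, 3 mm below the breaker's white face. Angle in rad: 0 = off, leaning 0.6 rad towards the outlets (-x of the box); 1.2 = on, leaning 0.6 rad away from them (+x). A spring (about 5 N at the tip) snaps it to the nearer end once past the middle (0.6).
- breaker3_face (a point): Centre of the white face of breaker 3 (44 x 35 mm, 118 mm above the table), straight above the handle's hinge; axes as the box. Breakers follow at 36 mm along y, with 10 mm between neighbouring handles.
- breaker4 (a joint): Handle of breaker 4, a black bar 26 mm wide (along the box's y), 6 mm thick, its tip 21 mm from the hinge. Hinge along the box's y, 3 mm below the breaker's white face. Angle in rad: 0 = off, leaning 0.6 rad towards the outlets (-x of the box); 1.2 = on, leaning 0.6 rad away from them (+x). A spring (about 5 N at the tip) snaps it to the nearer end once past the middle (0.6).
- breaker4_face (a point): Centre of the white face of breaker 4 (44 x 35 mm, 118 mm above the table), straight above the handle's hinge; axes as the box. Breakers follow at 36 mm along y, with 10 mm between neighbouring handles.
- breaker5 (a joint): Handle of breaker 5, a black bar 26 mm wide (along the box's y), 6 mm thick, its tip 21 mm from the hinge. Hinge along the box's y, 3 mm below the breaker's white face. Angle in rad: 0 = off, leaning 0.6 rad towards the outlets (-x of the box); 1.2 = on, leaning 0.6 rad away from them (+x). A spring (about 5 N at the tip) snaps it to the nearer end once past the middle (0.6).
- breaker5_face (a point): Centre of the white face of breaker 5 (44 x 35 mm, 118 mm above the table), straight above the handle's hinge; axes as the box. Breakers follow at 36 mm along y, with 10 mm between neighbouring handles.
- outlet1 (a point): Centre of outlet 1 (black flange 52 mm square, its face 115 mm above the table), fed by breaker 1; axes as the box. Either a plug-in unit sits in it, with the outlet's sprung lid standing up behind it (towards -x), or it is empty under its shut flat black lid, 8 mm thick. Outlets follow at 54 mm along y.
- outlet2 (a point): Centre of outlet 2 (black flange 52 mm square, its face 115 mm above the table), fed by breaker 2; axes as the box. Either a plug-in unit sits in it, with the outlet's sprung lid standing up behind it (towards -x), or it is empty under its shut flat black lid, 8 mm thick. Outlets follow at 54 mm along y.
- outlet3 (a point): Centre of outlet 3 (black flange 52 mm square, its face 115 mm above the table), fed by breaker 3; axes as the box. Either a plug-in unit sits in it, with the outlet's sprung lid standing up behind it (towards -x), or it is empty under its shut flat black lid, 8 mm thick. Outlets follow at 54 mm along y.
- outlet4 (a point): Centre of outlet 4 (black flange 52 mm square, its face 115 mm above the table), fed by breaker 4; axes as the box. Either a plug-in unit sits in it, with the outlet's sprung lid standing up behind it (towards -x), or it is empty under its shut flat black lid, 8 mm thick. Outlets follow at 54 mm along y.
- outlet5 (a point): Centre of outlet 5 (black flange 52 mm square, its face 115 mm above the table), fed by breaker 5; axes as the box. Either a plug-in unit sits in it, with the outlet's sprung lid standing up behind it (towards -x), or it is empty under its shut flat black lid, 8 mm thick. Outlets follow at 54 mm along y.
- repeller: Plug-in pest repeller, a white rounded block 40 x 44 x 38 mm high with a round grille on top, sitting in one of the five outlets, fixed there. Origin: centre of its underside, on the outlet's face. The raised lid behind it reaches 43 mm above the outlet's face.
- nightlight: Plug-in night light, a white round base 42 mm across with a pale dome, 38 mm high, sitting in one of the five outlets, fixed there. Origin: centre of its underside, on the outlet's face. The raised lid behind it reaches 43 mm above the outlet's face.
- dehumidifier: Plug-in mini dehumidifier, a grey block 36 x 46 x 42 mm high with slots across its top, sitting in one of the five outlets, fixed there. Origin: centre of its underside, on the outlet's face. The raised lid behind it reaches 43 mm above the outlet's face.
- spare_unit: Loose bystander; origin at the centre of its underside. A spare white plug-in unit, 44 x 50 x 36 mm, lying unplugged on the table with its two pins sideways.
- tape_roll: Loose bystander; origin at the centre of its underside. Roll of brown packing tape lying flat, 104 mm across, 48 mm high.
- padlock: Loose bystander; origin at the centre of its underside. Brass padlock lying flat, 60 mm wide, 90 mm long with its shackle, 22 mm high.
- torch: Loose bystander; origin at the centre of its underside. Dark metal torch standing on its head, 48 mm across at the foot, 130 mm high.
- screwdriver: Loose bystander: screwdriver with a black handle lying on the table, 200 mm long; origin below its middle.

How it is judged:
At the end, for the whole second after the job is handed in: Every breaker whose outlet holds a plug-in unit is fully on (joint above 1.0 rad) and every breaker whose outlet is empty is fully off (joint below 0.2 rad) (((horizontal distance between any of repeller, nightlight, dehumidifier and outlet1 below 0.02 m and value of joint breaker1 above 1 rad) or (not (horizontal distance between any of repeller, nightlight, dehumidifier and outlet1 below 0.02 m) and value of joint breaker1 below 0.2 rad)) and ((horizontal distance between any of repeller, nightlight, dehumidifier and outlet2 below 0.02 m and value of joint breaker2 above 1 rad) or (not (horizontal distance between any of repeller, nightlight, dehumidifier and outlet2 below 0.02 m) and value of joint breaker2 below 0.2 rad)) and ((horizontal distance between any of repeller, nightlight, dehumidifier and outlet3 below 0.02 m and value of joint breaker3 above 1 rad) or (not (horizontal distance between any of repeller, nightlight, dehumidifier and outlet3 below 0.02 m) and value of joint breaker3 below 0.2 rad)) and ((horizontal distance between any of repeller, nightlight, dehumidifier and outlet4 below 0.02 m and value of joint breaker4 above 1 rad) or (not (horizontal distance between any of repeller, nightlight, dehumidifier and outlet4 below 0.02 m) and value of joint breaker4 below 0.2 rad)) and ((horizontal distance between any of repeller, nightlight, dehumidifier and outlet5 below 0.02 m and value of joint breaker5 above 1 rad) or (not (horizontal distance between any of repeller, nightlight, dehumidifier and outlet5 below 0.02 m) and value of joint breaker5 below 0.2 rad))); the robot touches nothing.
It fails at once if a loose bystander is moved by more than 40 mm (distance of any of spare_unit, tape_roll, padlock, torch, screwdriver from where it was at the start of the episode above 0.04 m).
It also fails if it takes over 64 s, if anything falls off the work surface, if the arm or the gripper's body presses on something with over 40 N, if the wrist force passes 120 N, or if a joint passes its speed limit or range.

## Robot

A 6-joint arm with a two-finger parallel gripper is mounted at the origin on the work surface. World frame = base frame: x ahead of the robot, y to its left, z up, the work surface at z = 0. Lengths are in m, angles in rad, forces in N, time in s.
With the tool pointing down it reaches from about 0.35 to 0.85 m from the base axis. Payload 8.1 kg.
Tool frame: the origin (TCP) lies midway between the tips of the shut fingers; the grasp point (between the pads) lies 19 mm behind it (ctrl.grip_depth is the distance from the TCP to the grasp point, in m); z points along the fingers, y is the direction in which the jaws open and shut (so a half turn about z gives the same grasp; the last joint's range is limited). The gripper opens to 93 mm and grips with 3 to 60 N. Pads are 15 mm wide; open, the fingers measure 128 mm over their backs; the gripper's body (75 mm by 188 mm) begins 65 mm behind the grasp point.
Start: joints at [1.051, 0.13, 1.488, -0, 1.523, -0.085], TCP at [0.253, 0.544, 0.219] pointing down, gripper open.
Joint ranges: [-2.96, 2.96], [-0.89, 2.26], [0.02, 2.5], [-1.34, 4.48], [0, 2.73], [-2.66, 2.66]. Speed limits (rad/s): [2.39, 2.39, 2.79, 3.14, 3.14, 3.14].

## Interface

Orientations are given as a rotation vector (axis times angle).
In Python, from workcell import telemetry, cams, job_done, ctrl gives the robot as it stands.
- The arm moves only by the shell command python3 -m handwheel 'ROWS' [FORCE]. ROWS is JSON, a list of rows, each an object with "linear": the shift along the tool's x, y, z in mm, a list of three; "twist": the turn about the tool's z in degrees; "fingers": the opening in per cent of the stroke, from 0 (shut) to 100 (fully open). A call has 1 to 20 rows; each row shifts and turns the commanded pose from where the row before left it, along the tool's axes as they then stand; what a row does not reach is not made up. A row lasts 1/10 s, in which the tool goes at most 50 mm and 8.59 degrees, less where a joint would pass 70% of its speed; a pose out of reach is approached as far as the arm can. A call is refused whole if a number of a shift passes 50 or a number of a turn 8.59, either way. A call with a gripper value outside its range is refused whole. The fingers move at their own pace and stop on an object; FORCE is the grip in N (left out, the last holds). Time passes only in rows, so rows that do not move let the fingers close. It gives the time, the measured TCP pose, the force and the opening at its end, in the units of the state.
- telemetry.get_obs(): the state, without advancing time (a new reading comes with each control period).
- cams.grab_frame(name): name is "scene" or "top" or "wrist"; returns the picture (400x640x3 uint8, red, green, blue); there is no depth.
- cams.camera_params(name): a dict with "camera_matrix" (3x3 intrinsics, pixels), "rvec" (rotation vector, rad) and "tvec" (3), from world to camera coordinates, as OpenCV has them; the wrist camera has in their place "tool_from_camera" (4x4, takes a point from camera to tool coordinates, whose origin is the TCP and whose axes are the flange's). Camera axes: x right, y down, z forward; pixel columns grow to the right and rows downward; lengths in m; the calibration is good to about 2 mm. A picture is of the moment at which its call begins: read the wrist's pose just before it. camera_params takes no time and is no camera call.
- job_done(): hands the job in, once; it reports no verdict.
The state is a dict: "t": time; "joints": joint angles; "dq": joint speeds; "tau": joint torques, N m; "ee_pos": TCP position; "ee_rot": TCP orientation; "wrist_force": force on the tool from outside, world axes, zero at the start; "wrist_torque": the same for the moment, N m; "finger_gap": finger opening in m.
Only numpy, scipy, OpenCV 4.12 (cv2) and the standard library are available. Lean on these libraries where they do the work, as an engineer would, in place of code of your own. Each camera call takes 0.05 s, during which the arm holds its last target.

## Working session

There is one attempt and no reset: what is moved stays moved. The work goes in short steps, Python scripts to look and compute and a shell command to move; the robot and the scene stay as the last step left them, time stands still between calls to the robot, and variables do not carry over. Pictures are saved under pics/ and viewed, and the job is handed in when it is done.

```bash
mkdir -p pics
python3 - <<'E'
from workcell import telemetry, cams
import cv2,numpy as np
np.set_printoptions(precision=4,suppress=True)
print(telemetry.get_obs())
for n in ["scene","top","wrist"]:
    cv2.imwrite(f"pics/{n}0.png",cams.grab_frame(n)[:,:,::-1]); print(n,cams.camera_params(n))
E
```

```text
{'t': 0.0, 'joints': array([ 1.0506,  0.1311,  1.4893, -0.    ,  1.523 , -0.0854]), 'dq': array([ 0.    , -0.001 ,  0.0001, -0.0017,  0.0001, -0.0003]), 'tau': array([ -0.0005, -55.9837, -49.1764,   0.0769,   0.0353,  -0.0001]), 'ee_pos': array([0.2524, 0.5437, 0.2176]), 'ee_rot': array([-0.6775, -3.0671,  0.0028]), 'wrist_force': array([-0.1958,  0.134 , -0.5368]), 'wrist_torque': array([0.0124, 0.0219, 0.0137]), 'finger_gap': 0.09290494730895553}
scene {'camera_matrix': array([[445.2187,   0.    , 324.6374],
       [  0.    , 445.2187, 194.8497],
       [  0.    ,   0.    ,   1.    ]]), 'rvec': array([ 1.3465,  2.4443, -0.7234]), 'tvec': array([ 0.2643, -0.3339,  1.2796])}
top {'camera_matrix': array([[399.9696,   0.    , 321.5869],
       [  0.    , 399.9696, 198.104 ],
       [  0.    ,   0.    ,   1.    ]]), 'rvec': array([ 2.1831, -2.1597,  0.1067]), 'tvec': array([0.0426, 0.5685, 0.9884])}
wrist {'camera_matrix': array([[304.4553,   0.    , 319.894 ],
       [  0.    , 304.4553, 204.7939],
       [  0.    ,   0.    ,   1.    ]]), 'tool_from_camera': array([[ 0.0007, -0.9575, -0.2885,  0.0817],
       [ 1.    ,  0.0006,  0.0005,  0.0011],
       [-0.0003, -0.2885,  0.9575, -0.1665],
       [ 0.    ,  0.    ,  0.    ,  1.    ]])}
```

View pics/scene0.png

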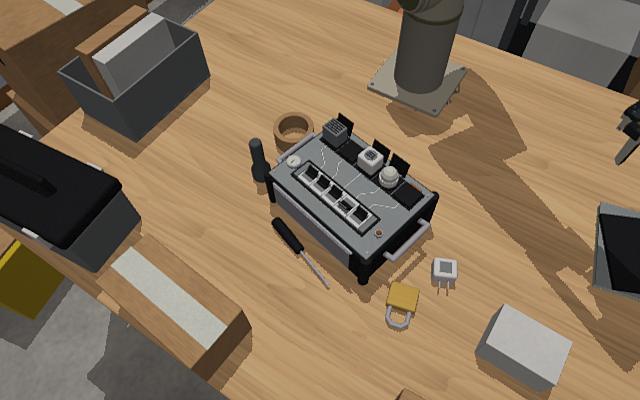

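View pics/top0.png

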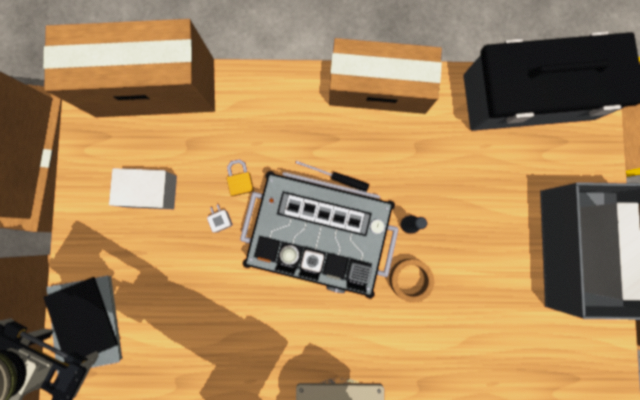

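View pics/wrist0.png

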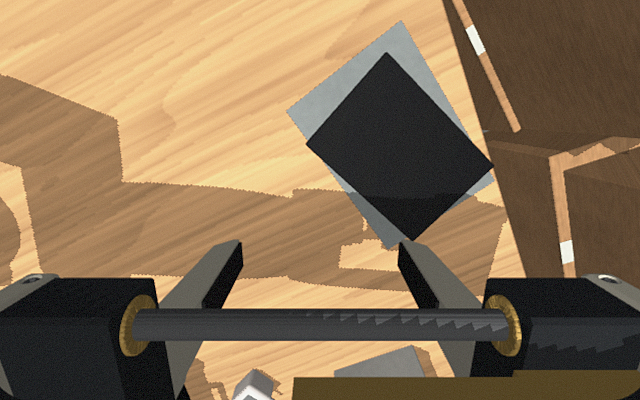

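Run:
```python
import cv2
a=cv2.imread("pics/top0.png")[160:305,225:425]; cv2.imwrite("pics/top0c.png",cv2.resize(a,None,fx=4,fy=4,interpolation=cv2.INTER_CUBIC))
a=cv2.imread("pics/scene0.png")[100:290,250:450]; cv2.imwrite("pics/scene0c.png",cv2.resize(a,None,fx=3.15,fy=3.15,interpolation=cv2.INTER_CUBIC))
```

```text
(no output)
```

View pics/top0c.png

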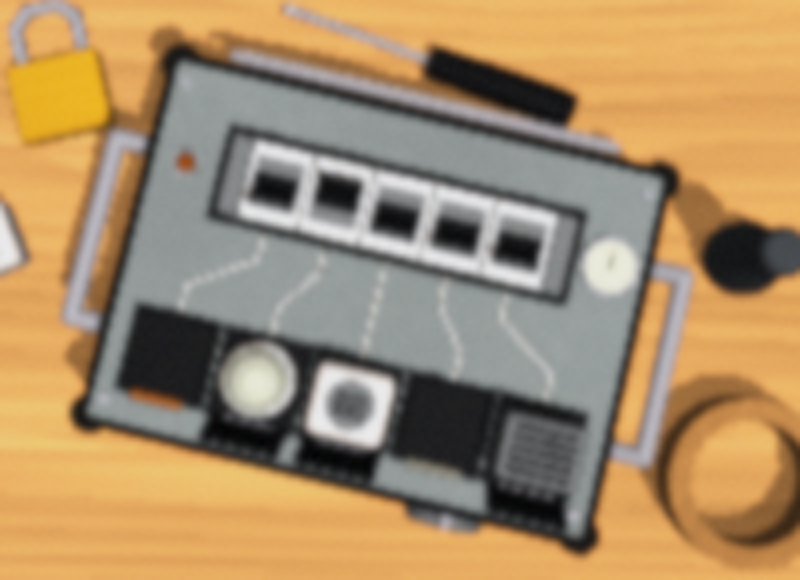

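View pics/scene0c.png

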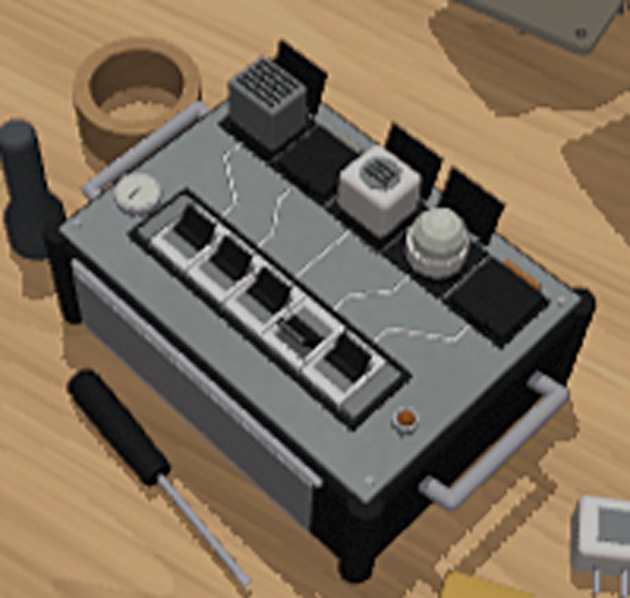

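```bash
cat > h.py <<'E'
import numpy as np,cv2
from scipy.optimize import least_squares
from workcell import telemetry, cams
np.set_printoptions(precision=4,suppress=True)
def proj(n,P):
    c=cams.camera_params(n)
    return cv2.projectPoints(np.asarray(P,float).reshape(-1,3),c['rvec'],c['tvec'],c['camera_matrix'],None)[0][:,0]
def projw(P,pos,rot):
    c=cams.camera_params('wrist');T=np.eye(4);T[:3,:3]=cv2.Rodrigues(np.array(rot))[0];T[:3,3]=pos
    M=np.linalg.inv(T@c['tool_from_camera'])
    return cv2.projectPoints(np.asarray(P,float).reshape(-1,3),cv2.Rodrigues(M[:3,:3])[0],M[:3,3],c['camera_matrix'],None)[0][:,0]
def w(b,P):
    P=np.asarray(P,float).reshape(-1,3);c,s=np.cos(b[2]),np.sin(b[2])
    return np.c_[b[0]+c*P[:,0]-s*P[:,1],b[1]+s*P[:,0]+c*P[:,1],P[:,2]]
FACE=[[.070,.0895,.118],[.026,.0895,.118],[.070,-.0895,.118],[.026,-.0895,.118]]
E
python3 - <<'E'
from h import *
px=np.array([[258,141],[238,209],[557,212],[540,287]],float);px=np.c_[(px[:,0]+.5)/4-.5+225,(px[:,1]+.5)/4-.5+160]
r=least_squares(lambda b:(proj('top',w(b,FACE))-px).ravel(),[.5,0,-.2])
b=r.x;print(b,r.fun)
chk=w(b,FACE+[[-.062,y,.115] for y in (.108,.054,0,-.054,-.108)]+[[.115,.155,.112],[.115,-.155,.112],[-.115,.155,.112],[-.115,-.155,.112]])
for n,o,s in(('top',(225,160),4),('scene',(250,100),3.15)):
    im=cv2.imread(f'pics/{n}0c.png')
    for p in proj(n,chk):
        u=(p-o+.5)*s-.5; cv2.drawMarker(im,tuple(int(round(v)) for v in u),(0,0,255),0,10,1)
    cv2.imwrite(f'pics/{n}0d.png',im)
for i in range(5): print(i+1,w(b,[.048,.072-.036*i,.118]))
E
```

```text
[ 0.4789  0.0536 -0.2332] [-0.2301 -0.7589  0.0137  0.652   0.2002  0.1347  0.0152 -0.0382]
1 [[0.5422 0.1125 0.118 ]]
2 [[0.5339 0.0775 0.118 ]]
3 [[0.5256 0.0425 0.118 ]]
4 [[0.5172 0.0075 0.118 ]]
5 [[ 0.5089 -0.0276  0.118 ]]
```

View pics/top0d.png

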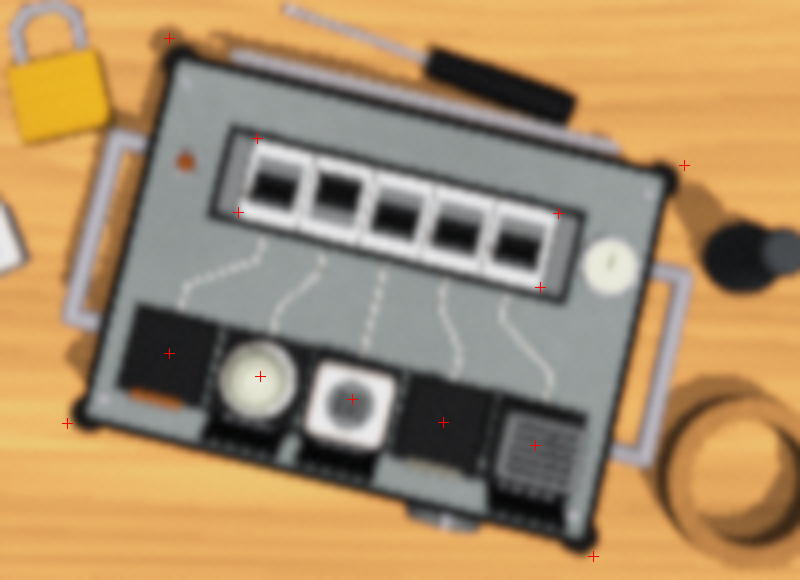

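View pics/scene0d.png

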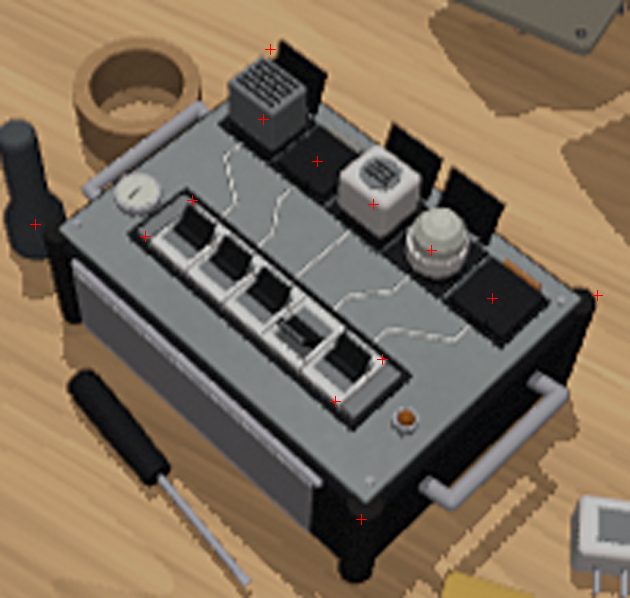

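```bash
python3 -m handwheel '[{"linear":[0,0,0],"twist":8.5,"fingers":0},{"linear":[0,0,0],"twist":8.5,"fingers":0},{"linear":[0,0,0],"twist":8.5,"fingers":0},{"linear":[0,0,0],"twist":8.5,"fingers":0},{"linear":[0,0,0],"twist":8.5,"fingers":0},{"linear":[0,0,0],"twist":8.5,"fingers":0},{"linear":[0,0,0],"twist":8.5,"fingers":0},{"linear":[0,0,0],"twist":8.5,"fingers":0},{"linear":[0,0,0],"twist":8.5,"fingers":0},{"linear":[0,0,0],"twist":0,"fingers":0}]'
cat > go.py <<'E'
# usage: box x,y,z of wanted TCP (m) -> tool-axis shift in mm and twist error
import sys
from h import *
B=np.array([0.4789,0.0536,-0.2332])
def show(t):
    o=telemetry.get_obs();R=cv2.Rodrigues(o['ee_rot'])[0];p=o['ee_pos']
    d=R.T@(w(B,t)[0]-p)*1000
    c,s=np.cos(B[2]),np.sin(B[2]);q=p[:2]-B[:2]
    ang=np.degrees(np.arctan2(R[1,1],R[0,1])-B[2])
    print('t',o['t'],'box TCP mm',1000*np.array([c*q[0]+s*q[1],-s*q[0]+c*q[1],p[2]]),'shift',d.round(1),'twist needed',round(ang,2),'F',o['wrist_force'],'gap',o['finger_gap'],'j6',o['joints'][5])
if __name__=='__main__': show([float(v) for v in sys.argv[1:4]])
E
python3 go.py 0.005 0 0.22
```

```text
t: 1.15
ee_pos: [0.2526, 0.544, 0.2182]
ee_rot: [2.434, 1.986, -0.001]
wrist_force: [-0.8, 0.0, -0.4]
finger_gap: 0.0174
t 1.15 box TCP mm [-333.4646  424.8116  218.2285] shift [-435.3  324.9   -1.5] twist needed 1.8 F [-0.774   0.0311 -0.3641] gap 0.017415850628646954 j6 1.2523049149331977
```

```bash
python3 -m handwheel '[{"linear":[0,0,0],"twist":1.8,"fingers":0},{"linear":[-29,21.5,0],"twist":0,"fingers":0},{"linear":[-29,21.5,0],"twist":0,"fingers":0},{"linear":[-29,21.5,0],"twist":0,"fingers":0},{"linear":[-29,21.5,0],"twist":0,"fingers":0},{"linear":[-29,21.5,0],"twist":0,"fingers":0},{"linear":[-29,21.5,0],"twist":0,"fingers":0},{"linear":[-29,21.5,0],"twist":0,"fingers":0},{"linear":[-29,21.5,0],"twist":0,"fingers":0},{"linear":[-29,21.5,0],"twist":0,"fingers":0},{"linear":[-29,21.5,0],"twist":0,"fingers":0},{"linear":[-29,21.5,0],"twist":0,"fingers":0},{"linear":[-29,21.5,0],"twist":0,"fingers":0},{"linear":[-29,21.5,0],"twist":0,"fingers":0},{"linear":[-29,21.5,0],"twist":0,"fingers":0},{"linear":[-29,21.5,0],"twist":0,"fingers":0},{"linear":[0,0,0],"twist":0,"fingers":0},{"linear":[0,0,0],"twist":0,"fingers":0}]'
python3 go.py 0.005 0 0.22
python3 - <<'E'
from h import *
o=telemetry.get_obs();im=cams.grab_frame('wrist')[:,:,::-1].copy();cv2.imwrite('pics/w1raw.png',im)
B=[0.4789,0.0536,-0.2332]
for p in projw(w(B,FACE+[[.048,.072-.036*i,.118] for i in range(5)]),o['ee_pos'],o['ee_rot']): 
    cv2.drawMarker(im,tuple(int(round(v)) for v in p),(0,0,255),0,8,1)
cv2.imwrite('pics/w1.png',im)
E
```

```text
t: 2.95
ee_pos: [0.4672, 0.0465, 0.2184]
ee_rot: [-2.46, -1.952, 0.001]
wrist_force: [-0.4, 0.9, 0.1]
finger_gap: 0.0005
t 2.95 box TCP mm [ -9.7844  -9.5947 218.3888] shift [ 9.5 14.8 -1.6] twist needed 0.22 F [-0.3677  0.8818  0.1265] gap 0.00045330415567127673 j6 0.21899763182395343
```

View pics/w1.png

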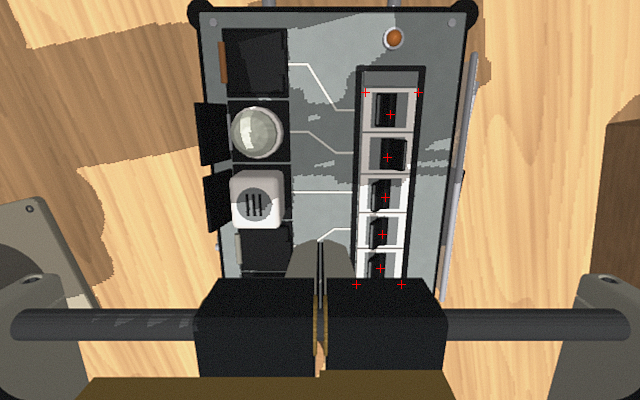

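Run:
```python
import cv2
a=cv2.imread("pics/w1raw.png")[55:290,270:460]; cv2.imwrite("pics/w1c.png",cv2.resize(a,None,fx=2.5,fy=2.5,interpolation=cv2.INTER_CUBIC))
```

```text
(no output)
```

View pics/w1c.png

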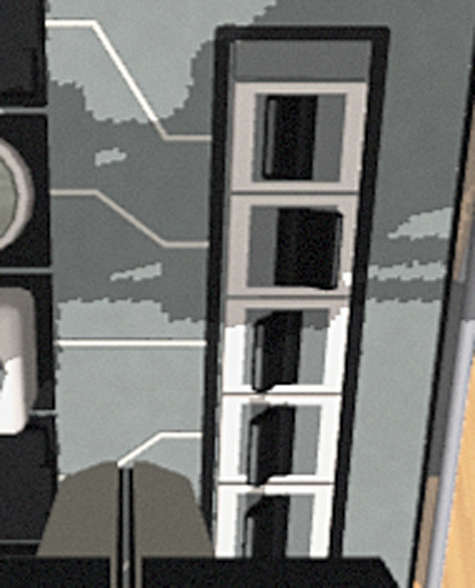

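```bash
python3 -m handwheel '[{"linear":[9.5,17.5,0],"twist":0,"fingers":0},{"linear":[0,0,25],"twist":0,"fingers":0},{"linear":[0,0,25],"twist":0,"fingers":0},{"linear":[0,0,20],"twist":0,"fingers":0},{"linear":[0,0,15],"twist":0,"fingers":0},{"linear":[0,0,8],"twist":0,"fingers":0},{"linear":[0,0,0],"twist":0,"fingers":0},{"linear":[0,0,0],"twist":0,"fingers":0}]'
python3 go.py 0.008 0 0.124
python3 - <<'E'
from h import *
for n in('wrist','scene'):
    im=cams.grab_frame(n)[:,:,::-1].copy()
    if n=='scene': im=cv2.resize(im[100:290,250:450],None,fx=3,fy=3,interpolation=cv2.INTER_CUBIC)
    cv2.imwrite(f'pics/{n}2.png',im)
E
```

```text
t: 3.8
ee_pos: [0.4869, 0.0525, 0.1265]
ee_rot: [2.461, 1.952, 0.001]
wrist_force: [-0.4, -0.3, 1.2]
finger_gap: 0.0006
t 3.8 box TCP mm [  8.0504   0.8283 126.5094] shift [-0.8 -0.1  2.5] twist needed 0.19 F [-0.4003 -0.2992  1.161 ] gap 0.0005570900268727601 j6 0.23254600306767964
```

View pics/wrist2.png

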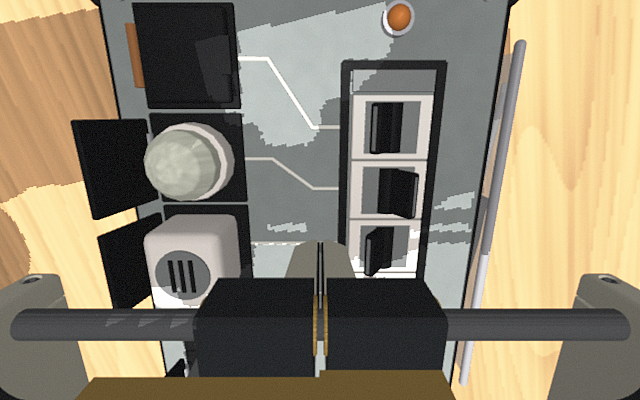

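View pics/scene2.png

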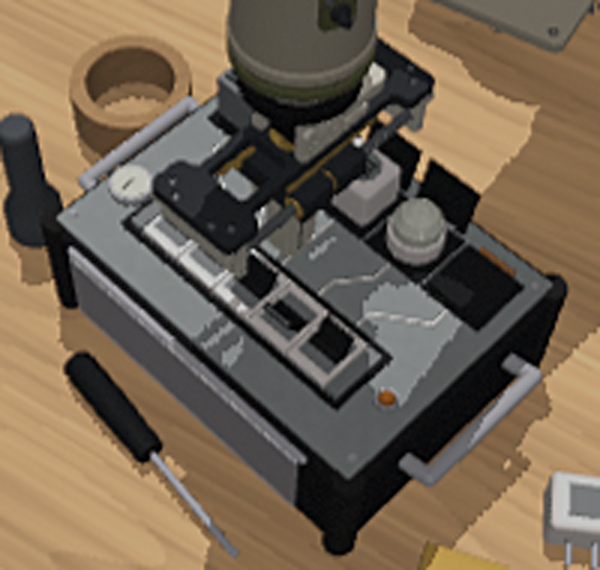

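```bash
python3 -m handwheel '[{"linear":[-1,6,0],"twist":0,"fingers":0},{"linear":[0,5,0],"twist":0,"fingers":0},{"linear":[0,5,0],"twist":0,"fingers":0},{"linear":[0,4,0],"twist":0,"fingers":0},{"linear":[0,0,0],"twist":0,"fingers":0},{"linear":[0,0,0],"twist":0,"fingers":0}]'
python3 go.py 0.032 0 0.126
python3 - <<'E'
from h import *
cv2.imwrite('pics/wrist3.png',cams.grab_frame('wrist')[:,:,::-1])
E
```

```text
t: 4.5
ee_pos: [0.5037, 0.0472, 0.1268]
ee_rot: [-2.459, -1.949, 0.006]
wrist_force: [-20.8, 2.7, 21.7]
finger_gap: 0.0004
t 4.5 box TCP mm [ 25.6274  -0.5367 126.8476] shift [0.5 6.4 0.8] twist needed 0.16 F [-20.7793   2.7087  21.6579] gap 0.00039694556520053275 j6 0.22159964596647272
```

View pics/wrist3.png

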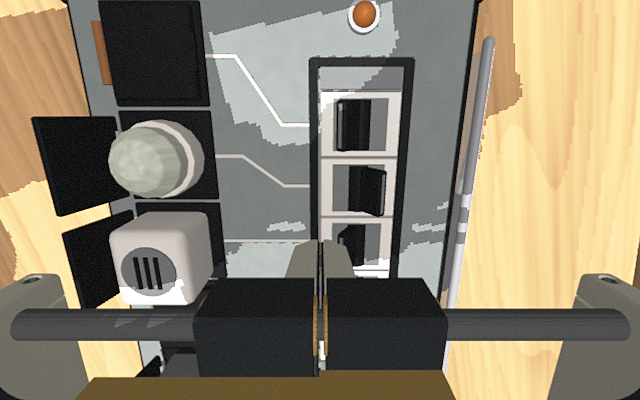

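```bash
python3 -m handwheel '[{"linear":[0,-10,0],"twist":0,"fingers":0},{"linear":[0,-10,0],"twist":0,"fingers":0},{"linear":[0,0,0],"twist":0,"fingers":0},{"linear":[0,0,6],"twist":0,"fingers":0},{"linear":[0,0,0],"twist":0,"fingers":0},{"linear":[0,0,0],"twist":0,"fingers":0}]'
python3 go.py 0.022 0 0.1205
```

```text
t: 5.15
ee_pos: [0.4861, 0.0512, 0.1192]
ee_rot: [-2.462, -1.951, 0.001]
wrist_force: [-0.4, 0.9, -0.0]
finger_gap: 0.0007
t 5.15 box TCP mm [  7.6072  -0.6943 119.1751] shift [ 0.7 14.4 -1.3] twist needed 0.14 F [-0.3673  0.8793 -0.0443] gap 0.0007267019324312613 j6 0.2306970163379874
```

```bash
python3 -m handwheel '[{"linear":[0.5,5,-1.5],"twist":0,"fingers":0},{"linear":[0,4,0],"twist":0,"fingers":0},{"linear":[0,4,0],"twist":0,"fingers":0},{"linear":[0,0,0],"twist":0,"fingers":0},{"linear":[0,0,0],"twist":0,"fingers":0}]'
python3 go.py 0.032 0 0.1205
```

```text
t: 5.65
ee_pos: [0.4975, 0.0491, 0.1203]
ee_rot: [-2.46, -1.949, 0.005]
wrist_force: [-7.1, 1.7, 2.5]
finger_gap: 0.0006
t 5.65 box TCP mm [ 19.1296  -0.1101 120.2938] shift [ 0.1 12.9 -0.3] twist needed 0.15 F [-7.0592  1.7411  2.5363] gap 0.0005694212663933138 j6 0.22566261623311376
```

Much better force direction (mostly horizontal). Continue.

```bash
python3 -m handwheel '[{"linear":[0,4,0],"twist":0,"fingers":0},{"linear":[0,4,0],"twist":0,"fingers":0},{"linear":[0,0,0],"twist":0,"fingers":0},{"linear":[0,0,0],"twist":0,"fingers":0}]'
python3 go.py 0.032 0 0.1205
python3 - <<'E'
from h import *
cv2.imwrite('pics/wrist4.png',cams.grab_frame('wrist')[:,:,::-1])
E
```

```text
t: 6.05
ee_pos: [0.5072, 0.0469, 0.1211]
ee_rot: [2.462, 1.951, 0.0]
wrist_force: [0.6, 0.5, 0.1]
finger_gap: 0.0005
t 6.05 box TCP mm [ 29.0709  -0.0157 121.1475] shift [0.  2.9 0.6] twist needed 0.14 F [0.5709 0.5027 0.0864] gap 0.00047528982022853586 j6 0.22222156649946587
```

View pics/wrist4.png

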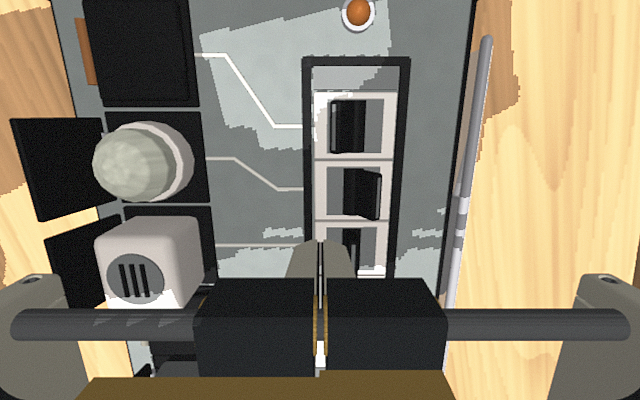

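```bash
python3 -m handwheel '[{"linear":[0,-11,0],"twist":0,"fingers":0},{"linear":[0,-10,0],"twist":0,"fingers":0},{"linear":[0,0,-30],"twist":0,"fingers":0},{"linear":[-36,0,0],"twist":0,"fingers":0},{"linear":[-36,0,0],"twist":0,"fingers":0},{"linear":[0,0,0],"twist":0,"fingers":0},{"linear":[0,0,0],"twist":0,"fingers":0}]'
python3 go.py 0.008 -0.072 0.1205
python3 - <<'E'
from h import *
cv2.imwrite('pics/wrist5.png',cams.grab_frame('wrist')[:,:,::-1])
E
```

```text
t: 6.8
ee_pos: [0.4693, -0.0185, 0.1512]
ee_rot: [-2.464, -1.949, -0.001]
wrist_force: [0.0, -0.1, 0.1]
finger_gap: 0.0006
t 6.8 box TCP mm [  7.3239 -72.3729 151.1589] shift [ 0.4  0.7 30.7] twist needed 0.04 F [ 0.0062 -0.1413  0.0913] gap 0.0006138445577153505 j6 0.08351846727191638
```

View pics/wrist5.png

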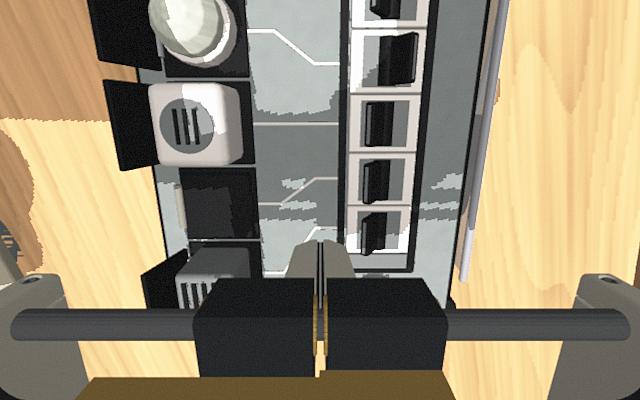

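```bash
python3 -m handwheel '[{"linear":[0.4,0,20],"twist":0,"fingers":0},{"linear":[0,0,10.5],"twist":0,"fingers":0},{"linear":[0,5,0],"twist":0,"fingers":0},{"linear":[0,4,0],"twist":0,"fingers":0},{"linear":[0,4,0],"twist":0,"fingers":0},{"linear":[0,4,0],"twist":0,"fingers":0},{"linear":[0,4,0],"twist":0,"fingers":0},{"linear":[0,4,0],"twist":0,"fingers":0},{"linear":[0,3,0],"twist":0,"fingers":0},{"linear":[0,0,0],"twist":0,"fingers":0},{"linear":[0,0,0],"twist":0,"fingers":0}]'
python3 go.py 0.035 -0.072 0.1205
python3 - <<'E'
from h import *
cv2.imwrite('pics/wrist6.png',cams.grab_frame('wrist')[:,:,::-1])
E
```

```text
t: 7.95
ee_pos: [0.4974, -0.0244, 0.1207]
ee_rot: [2.462, 1.951, 0.0]
wrist_force: [-0.8, 0.3, -0.1]
finger_gap: 0.0002
t 7.95 box TCP mm [ 36.0518 -71.622  120.6857] shift [-0.4 -1.1  0.2] twist needed 0.15 F [-0.7691  0.2971 -0.149 ] gap 0.00021563447567131844 j6 0.07863734200773291
```

View pics/wrist6.png

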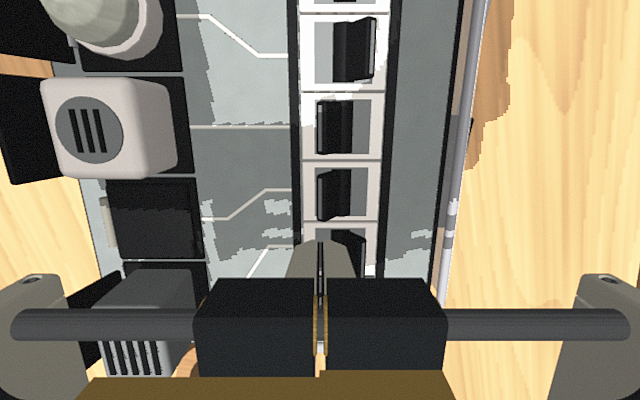

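Handle 5's bar now stands at the right, near u≈355–365, which is the on side. I'll go back to breaker 3 and check on the way.

```bash
python3 -m handwheel '[{"linear":[0,-15,0],"twist":0,"fingers":0},{"linear":[0,-13,0],"twist":0,"fingers":0},{"linear":[0,0,-30],"twist":0,"fingers":0},{"linear":[36,0,0],"twist":0,"fingers":0},{"linear":[36,0,0],"twist":0,"fingers":0},{"linear":[0,0,0],"twist":0,"fingers":0},{"linear":[0,0,20],"twist":0,"fingers":0},{"linear":[0,0,10],"twist":0,"fingers":0},{"linear":[0,0,0],"twist":0,"fingers":0}]'
python3 go.py 0.036 0 0.1205
```

```text
t: 8.9
ee_pos: [0.4847, 0.0517, 0.1185]
ee_rot: [-2.461, -1.949, 0.005]
wrist_force: [-0.5, -0.5, -0.1]
finger_gap: 0.0005
t 8.9 box TCP mm [  6.0373  -0.5291 118.5169] shift [ 0.5 30.  -2.1] twist needed 0.13 F [-0.5004 -0.5299 -0.1485] gap 0.0005099494176975351 j6 0.23207158934468533
```

```bash
python3 -m handwheel '[{"linear":[0.5,0,-2],"twist":0,"fingers":0},{"linear":[0,5,0],"twist":0,"fingers":0},{"linear":[0,5,0],"twist":0,"fingers":0},{"linear":[0,4,0],"twist":0,"fingers":0},{"linear":[0,4,0],"twist":0,"fingers":0},{"linear":[0,4,0],"twist":0,"fingers":0},{"linear":[0,4,0],"twist":0,"fingers":0},{"linear":[0,4,0],"twist":0,"fingers":0},{"linear":[0,0,0],"twist":0,"fingers":0},{"linear":[0,0,0],"twist":0,"fingers":0}]'
python3 go.py 0.036 0 0.1205
```

```text
t: 9.9
ee_pos: [0.5156, 0.0457, 0.1221]
ee_rot: [-2.462, -1.951, 0.001]
wrist_force: [0.0, -0.1, 0.3]
finger_gap: 0.0007
t 9.9 box TCP mm [ 37.4967   0.781  122.1315] shift [-0.8 -1.5  1.6] twist needed 0.14 F [ 0.0425 -0.1378  0.3205] gap 0.0007292500190175695 j6 0.2200448279806502
```

Now back off, rise and move over to a viewing place clear of the box.

```bash
python3 -m handwheel '[{"linear":[0,-15,0],"twist":0,"fingers":0},{"linear":[0,-14,0],"twist":0,"fingers":0},{"linear":[0,0,-40],"twist":0,"fingers":0},{"linear":[-20,0,-40],"twist":0,"fingers":0},{"linear":[-40,0,-20],"twist":0,"fingers":0},{"linear":[-40,0,0],"twist":0,"fingers":0},{"linear":[0,0,0],"twist":0,"fingers":0},{"linear":[0,0,0],"twist":0,"fingers":0}]'
python3 - <<'E'
from h import *
for n in('wrist','scene','top'):
    im=cams.grab_frame(n)[:,:,::-1].copy()
    if n=='scene': im=cv2.resize(im[100:290,250:450],None,fx=3,fy=3,interpolation=cv2.INTER_CUBIC)
    cv2.imwrite(f'pics/{n}7.png',im)
E
```

```text
t: 10.7
ee_pos: [0.4643, -0.0454, 0.2221]
ee_rot: [-2.464, -1.948, 0.0]
wrist_force: [0.5, 0.2, 0.5]
finger_gap: 0.0006
```

View pics/wrist7.png

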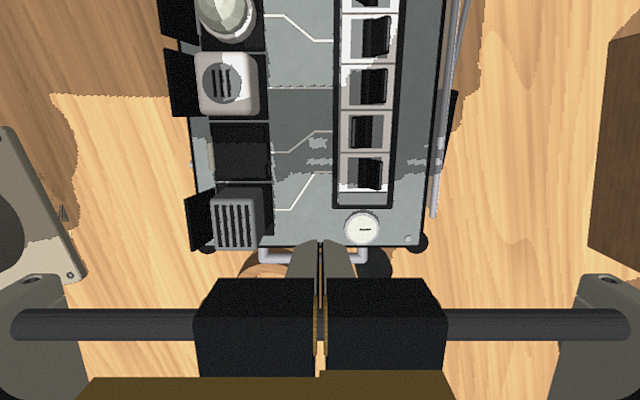

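View pics/scene7.png

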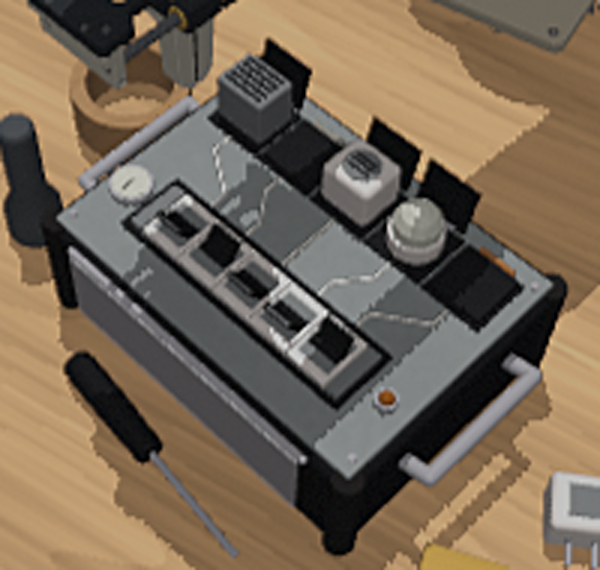

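Run:
```python
import cv2
a=cv2.imread("pics/wrist7.png")[0:215,300:440]; b=cv2.imread("pics/top7.png")[195:245,270:380]
cv2.imwrite("pics/c7.png",cv2.resize(a,None,fx=2.7,fy=2.7,interpolation=cv2.INTER_CUBIC))
cv2.imwrite("pics/d7.png",cv2.resize(b,None,fx=6,fy=6,interpolation=cv2.INTER_CUBIC))
```

```text
(no output)
```

View pics/c7.png

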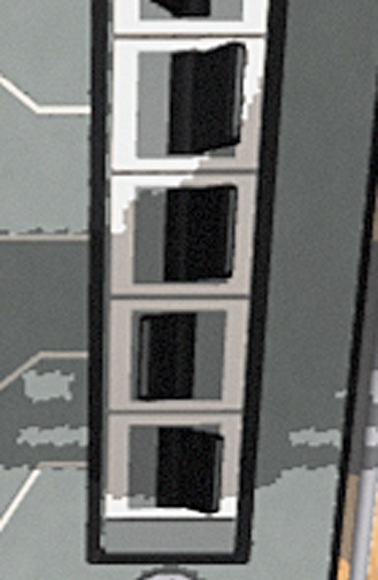

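View pics/d7.png

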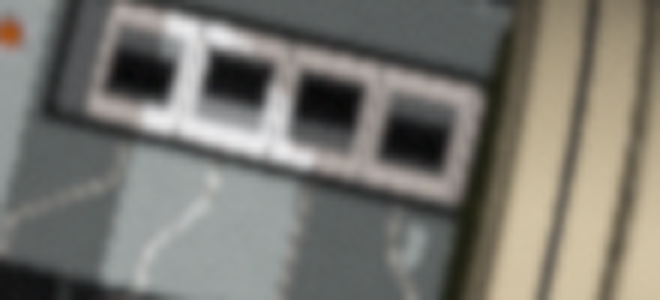

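Pictures show breakers 2, 3 and 5 on and 1 and 4 off. In the wrist view, the bars of 2, 3 and 5 sit on the right of their faces and 4 on the left. The top view shows 1 low (off) and 2 and 3 high (on).

```bash
python3 -c "
from workcell import job_done; print(job_done())"
```

```text
the job is handed in; nothing more can be done
None
```

I switched breakers 3 and 5 on with the shut fingers. The night light, repeller and dehumidifier are in outlets 2, 3 and 5. Breaker 2 was already on, and 1 and 4 were already off, so I left those three alone.

- **Tries on breaker 3:** it took three. On the first, the finger pressed on the handle's tip with about 30 N, so I backed off. On the second the wrist force fell to zero and I took it as switched. A later picture showed it had sprung back to off, so I pushed again, further.
- **Last checks:** the pictures taken about 10.7 s in agree. The wrist view shows 2, 3 and 5 on and 4 off, the top view shows 1 off and 2 and 3 on, and the scene view matches for all five. The handles look fully over, but I judged that by eye and did not measure the angles.
- **Surroundings:** the arm was clear, with wrist force under 1 N, when I handed in. I did not measure the loose things. Where they show in the last scene picture they look unmoved, and I never brought the arm near them at their height.

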